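Mount the sprung idler roller in the tape stand

TASK

Take the idler roller from the blue cradle and mount it between the two cheeks of the stand: push its brass sprung pin against the tall cheek until the stub at the other end passes the short cheek, bring it down to the recesses and let the spring push both ends home, pin in the tall cheek's recess and stub in the short one's, then let go. Go by feel, since the bracket is clamped off-centre: never push the roller or the gripper against the stand with more than 20 N, and leave the solder spool, the small copper braid spool and the marker where they are.

Things in the scene. Friction and masses are not known exactly. Their poses are not given: they have to be found in the camera images.
- roller_mid (a point): centre of the loose idler roller: aluminium tube, two dark rubber bands, bare strip in the middle; diameter 26 mm, tube 120 mm long (+-60 mm along the point's y axis), 0.16 kg. +y end: brass sprung pin. -y end: fixed dark steel stub, diameter 10 mm, 6 mm long, chamfered. The roller may be rolled about y, so x and z point anywhere round it. It starts level on the cradle
- roller: the same roller (origin at its centre, axes as roller_mid). Its brass pin, diameter 10 mm, chamfered tip, stands 20 mm out of the tube's +y end and is pushed in along the axis against a spring: about 3 N to start it, 9 N at its full stroke of 15 mm, then it is solid. Properly mounted it stays pushed in about 2 mm
- stand: fixed aluminium base plate 90x240x10 mm (x, y, z), origin under its centre, z up. A grey U bracket on it has two upright cheeks 44 mm wide (x), flat inner faces 134 mm apart across y; tall cheek at +y (top 104 mm over the bench), short one at -y (top 74 mm). The bracket's slots let both cheeks together sit up to 15 mm off centre along y: not measured, feel or look for it
- stand_axis (a point): point 60 mm above the stand's origin, axes as the stand's. The line through both recesses passes here along y (exact in x and z). Each cheek's inner face has a square blind recess 14x14 mm centred on that line: 4 mm deep in the tall cheek (brass pin), 8 mm in the short one (stub). The floor between the cheeks, bolts included, is at most 20 mm over the bench
- cradle: fixed blue cradle, base 60x120x8 mm, origin under its centre; two V saddles 12 mm thick at y = +-45 mm, tops about 50 mm over the bench, carry the roller, its axis along the cradle's y, its centre about 48 mm over the bench; between the saddles fingers have room down to the base
- solder: spool of solder wire with green flanges, 58 mm across, 36 mm high, standing on a flange; bystander, origin at the centre of its underside
- wick: small white spool of copper braid with an orange disc on top, 42 mm across, 11 mm high, lying flat; bystander, origin at the centre of its underside
- marker: black and red marker pen, 13x136x14 mm, lying flat; bystander, origin at the centre of its underside
Mind the look-alikes: they are no part of the job. What is shaped like the roller but pink is not meant. Several things have the shape of the cradle; the one meant has the colours described above.

How it is judged:
On the way, in this order (a step that is already met when the one before it is completed fails the run):
1. the roller is lifted out of the cradle (distance between roller_mid and cradle above 0.1 m), for 0.1 s.
2. the brass pin is pressed in by at least 6 mm with the roller bearing on the stand (value of joint pin above 0.006 m and contact force between roller and stand above 2 N), for 0.1 s.
At the end, for the whole second after the job is handed in: roller at rest in both recesses: centre within 3 mm across and -3.5 to +2.5 mm in height of the recess line, parallel within 0.05 rad, pin pushed in by 0.5 to 4.5 mm (pin and stub both home), bearing on the stand with over 1 N, robot not touching it (z of roller_mid in the frame of stand_axis between -0.0035 and 0.0025 m and x of roller_mid in the frame of stand_axis between -0.003 and 0.003 m and angle between the y axis of roller_mid and the y axis of stand_axis, either way round below 0.05 rad and value of joint pin between 0.0005 and 0.0045 m and linear speed of roller below 0.02 m/s and contact force between roller and stand above 1 N and contact force between roller and the arm below 0.1 N and contact force between roller and the fingers below 0.1 N).
It fails at once if the roller pushes or is pushed against the stand with more than 20 N (contact force between roller and stand above 20 N).
It fails at once if the robot itself presses on the stand with more than 20 N (contact force between any of the fingers, the arm and stand above 20 N).
It fails at once if the solder spool is moved by more than 15 mm (distance of solder from where it was at the start of the episode above 0.015 m).
It fails at once if the copper braid spool is moved by more than 15 mm (distance of wick from where it was at the start of the episode above 0.015 m).
It fails at once if the marker is moved by more than 15 mm (distance of marker from where it was at the start of the episode above 0.015 m).
It also fails if it takes over 46 s, if anything falls off the work surface, if the arm or the gripper's body presses on something with over 40 N, if the wrist force passes 120 N, or if a joint passes its speed limit or range.

ROBOT

A 6-joint arm with a two-finger parallel gripper is mounted at the origin on a cart in front of the work surface, level with it; the furniture and walls round the work are solid. World frame = base frame: x ahead of the robot, y to its left, z up, the work surface at z = 0. Lengths are in m, angles in rad, forces in N, time in s.
With the tool pointing down it reaches from about 0.325 to 1 m from the base axis. Payload 5.1 kg.
Tool frame: the origin (TCP) lies midway between the tips of the shut fingers; the grasp point (between the pads) lies 19 mm behind it; z points along the fingers, y is the direction in which the jaws open and shut (so a half turn about z gives the same grasp; the last joint's range is limited). The gripper opens to 85 mm and grips with 20 to 120 N. Pads are 22 mm wide; open, the fingers measure 114 mm over their backs; the gripper's body (76 mm by 85 mm) begins 54 mm behind the grasp point. The pads swing forward as they close: fully open they stand 13 mm farther back than shut.
Start: joints at [1.222, 0.124, 1.65, -0, 1.367, -0.083], TCP at [0.171, 0.627, 0.231] pointing down, gripper open.
Joint ranges: [-2.61, 2.61], [-1.02, 2.33], [0.03, 2.71], [-1.35, 4.49], [0.32, 2.68], [-2.91, 2.91]. Speed limits (rad/s): [2.57, 2.57, 3.14, 3.14, 3.14, 3.14].

INTERFACE

Orientations are given as a unit quaternion [x, y, z, w].
In Python, from plant import ctrl gives the robot as it stands.
- The arm moves only by the shell command python3 -m handwheel 'ROWS' [OPENING] [FORCE]. ROWS is JSON, a list of rows, each an object with "xyz": the shift along the tool's x, y, z normalised to -1 to 1, where 1 is 0.1 m, a list of three; "turn": the turn, a rotation vector about the tool's x, y, z normalised to -1 to 1, where 1 is 45 degrees, a list of three. A call has 1 to 12 rows; each row is the pose to reach, as a shift and turn from the pose commanded when the call began, along the tool's axes at that moment; what a row does not reach only later rows make up. A row lasts 1/8 s, in which the tool goes at most 62.5 mm and 10.7 degrees, less where a joint would pass 70% of its speed; a pose out of reach is approached as far as the arm can. A call with a number of a shift or a turn outside -1 to 1 is refused whole. A call with a gripper value outside its range is refused whole. OPENING is the opening, from 0 (shut) to 1 (fully open), set as the call begins (- or left out, the last holds). The fingers move at their own pace and stop on an object; FORCE is the grip in N (left out, the last holds). Time passes only in rows, so rows that repeat a pose let the fingers close. It gives the time, the measured TCP pose, the force and the opening at its end, in the units of the state.
- ctrl.observe(): the state, without advancing time (a new reading comes with each control period).
- ctrl.get_image(name): name is "side" or "top" or "wrist"; returns a dict with "image" (384x512x3 uint8, red, green, blue), "intrinsics" (3x3 intrinsics, pixels), "origin" and "orientation" of the camera in the world. Camera axes: x right, y down, z forward; pixel columns grow to the right and rows downward; lengths in m; the calibration is good to about 2 mm. A picture is of the moment at which its call begins. There is no depth.
- ctrl.hand_in(): hands the job in, once; it reports no verdict.
The state is a dict: "time_s": time; "joint_positions": joint angles; "qvel": joint speeds; "effort": joint torques, N m; "eef_pos": TCP position; "tcp_rot": TCP orientation; "wrist_force": force on the tool from outside, world axes, zero at the start; "torque": the same for the moment, N m; "opening": finger opening in m.
Only numpy, scipy, OpenCV 4.12 (cv2) and the standard library are available. Lean on these libraries where they do the work, as an engineer would, in place of code of your own. Each camera call takes 0.05 s, during which the arm holds its last target.

## Working session

There is one attempt and no reset: what is moved stays moved. The work goes in short steps, Python scripts to look and compute and a shell command to move; the robot and the scene stay as the last step left them, time stands still between calls to the robot, and variables do not carry over. Pictures are saved under pics/ and viewed, and the job is handed in when it is done.

```bash
ls; mkdir -p pics; python3 - <<'E'
from plant import ctrl
import cv2
print(ctrl.observe())
for n in ["side","top","wrist"]:
    d=ctrl.get_image(n); cv2.imwrite(f"pics/{n}0.png",d["image"][:,:,::-1]); print(n,d["intrinsics"],d["origin"],d["orientation"])
E
```

```text
pics
{'time_s': 0.0, 'joint_positions': array([ 1.22239350e+00,  1.24510680e-01,  1.65168260e+00,  3.49166437e-05,
        1.36745189e+00, -8.26003339e-02]), 'qvel': array([-0.00069832,  0.00051156,  0.00087945, -0.00020729,  0.0014164 ,
       -0.00051535]), 'effort': array([ 3.52060588e-04, -4.23614109e+01, -3.65452874e+01, -8.19279194e-05,
        6.98622462e-03,  1.74361922e-06]), 'eef_pos': array([0.17055773, 0.62660154, 0.23004431]), 'tcp_rot': array([ 1.32513802e-01,  9.91180629e-01, -9.98861897e-04, -2.36151418e-04]), 'wrist_force': array([ 0.19315444, -0.07296631, -0.46535105]), 'torque': array([0.01062297, 0.02626897, 0.02177329]), 'opening': 0.08527349704257858}
side [[350.45047154   0.         254.34739005]
 [  0.         350.45047154 188.91410674]
 [  0.           0.           1.        ]] [0.40320807 0.55919432 0.61219626] [-0.09822592  0.9074322  -0.40482908  0.05506257]
top [[429.03077231   0.         260.81675794]
 [  0.         429.03077231 186.53474017]
 [  0.           0.           1.        ]] [ 0.31573827 -0.05149828  1.01912402] [-0.67870902  0.72337153 -0.09259262  0.08668508]
wrist [[323.50860704   0.         256.52756755]
 [  0.         323.50860704 189.3589358 ]
 [  0.           0.           1.        ]] [0.10642776 0.64413059 0.37161289] [0.78741871 0.60200945 0.07918033 0.10623964]
```

View pics/side0.png

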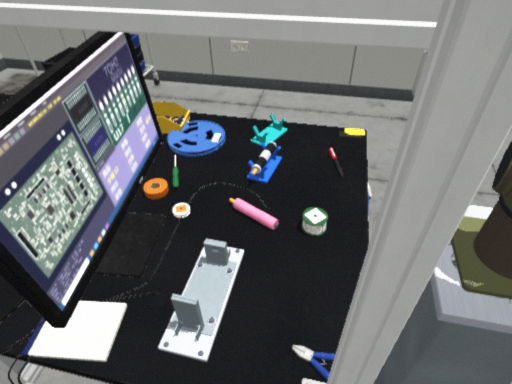

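View pics/top0.png

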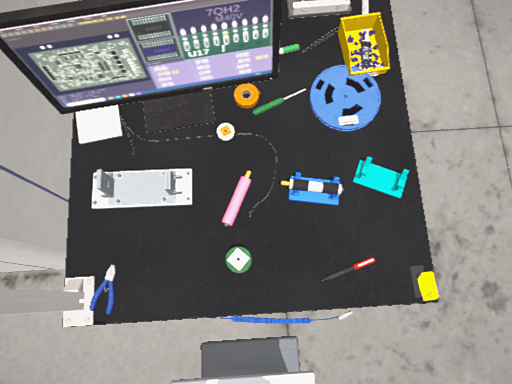

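View pics/wrist0.png

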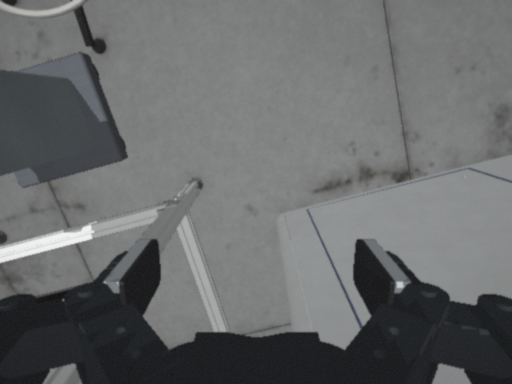

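```bash
cat > h.py <<'E'
import numpy as np, cv2
from scipy.spatial.transform import Rotation as R
from plant import ctrl
def ray(d,uv):
    K=np.array(d["intrinsics"]); v=np.linalg.inv(K)@np.array([uv[0],uv[1],1.]); return np.array(d["origin"]),R.from_quat(d["orientation"]).apply(v)
def atz(d,uv,z):
    o,v=ray(d,uv); return o+v*(z-o[2])/v[2]
def tri(obs):
    A=np.zeros((3,3));b=np.zeros(3)
    for d,uv in obs:
        o,v=ray(d,uv);v=v/np.linalg.norm(v);P=np.eye(3)-np.outer(v,v);A+=P;b+=P@o
    return np.linalg.solve(A,b)
def proj(d,p):
    c=R.from_quat(d["orientation"]).inv().apply(np.array(p)-d["origin"]); q=np.array(d["intrinsics"])@c; return q[:2]/q[2]
def crop(d,u0,v0,w,h,s,name):
    im=d["image"][v0:v0+h,u0:u0+w,::-1]; im=cv2.resize(im,None,fx=s,fy=s,interpolation=cv2.INTER_CUBIC)
    for k in range(0,w,10):
        cv2.line(im,(k*s,0),(k*s,6),(0,255,255),1)
        if k%20==0: cv2.putText(im,str(u0+k),(k*s,16),0,.35,(0,255,255),1)
    for k in range(0,h,10):
        cv2.line(im,(0,k*s),(6,k*s),(0,255,255),1)
        if k%20==0: cv2.putText(im,str(v0+k),(8,k*s+4),0,.35,(0,255,255),1)
    cv2.imwrite("pics/"+name,im)
E
python3 - <<'E'
from h import *
import pickle
t=ctrl.get_image("top");s=ctrl.get_image("side");pickle.dump((t,s),open("im0.pkl","wb"))
crop(t,80,155,130,65,6,"c1.png");crop(t,270,155,130,65,6,"c2.png")
crop(s,155,230,100,130,4,"c3.png");crop(s,235,110,70,80,7,"c4.png")
E
```

```text
(no output)
```

View pics/c1.png

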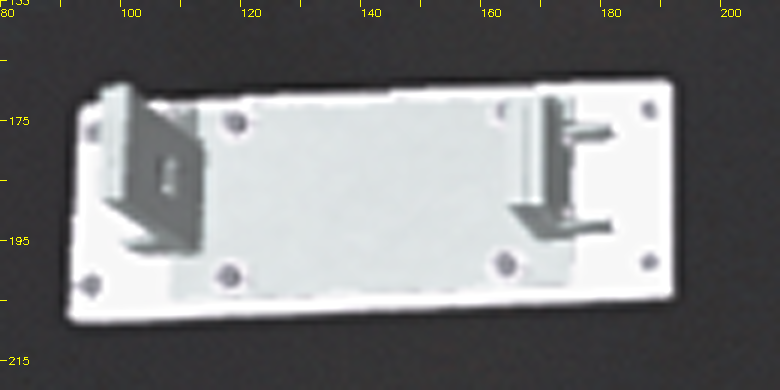

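View pics/c2.png

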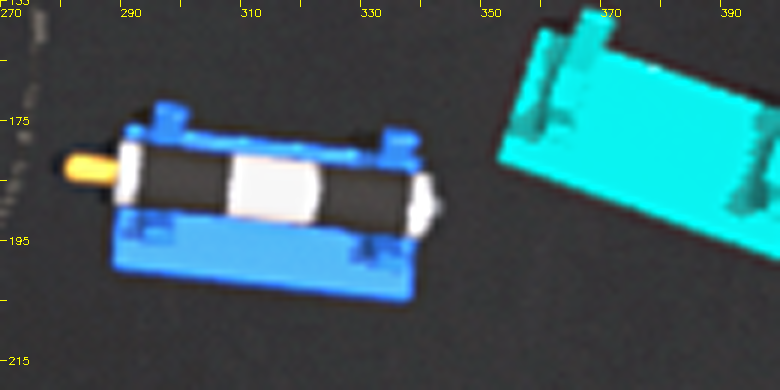

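View pics/c3.png

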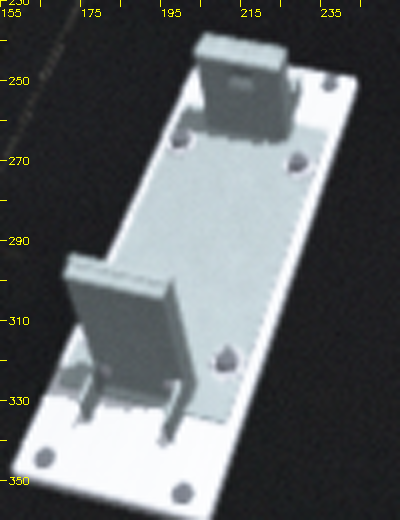

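View pics/c4.png

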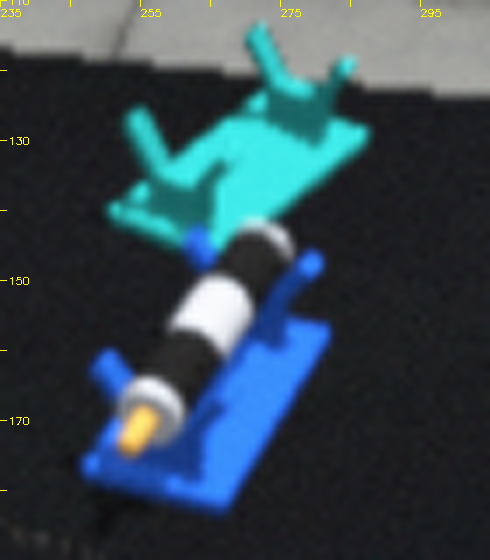

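```bash
cat > fit.py <<'E'
from h import *
import pickle
from scipy.optimize import least_squares
t,s=pickle.load(open("im0.pkl","rb"))
def fit(L,W,z,obs,x0):
    def pts(p,i):
        a=[(1,1),(1,-1),(-1,-1),(-1,1)][i]
        c,n=np.cos(p[2]),np.sin(p[2]);x,y=a[0]*W/2,a[1]*L/2
        return [p[0]+c*x-n*y,p[1]+n*x+c*y,z]
    f=lambda p:np.concatenate([proj(d,pts(p,i))-uv for d,i,uv in obs])
    r=least_squares(f,x0);print(np.round(r.x,4),np.round(r.fun,1))
    return r.x
# corners: 0:+x+y 1:+x-y 2:-x-y 3:-x+y
St=[(t,1,(192,168.3)),(t,2,(192,204.7)),(t,3,(91.7,208.3)),(t,0,(93.2,172.2))]
Ss=[(s,1,None)]
S=fit(.24,.09,.01,St,[.3,.3,0])
fit(.24,.09,.01,[(s,2,(244.2,249.5)),(s,3,(207.5,359.8)),(s,0,(158,347.5))],[.3,.3,0])
fit(.24,.09,.01,St+[(s,2,(244.2,249.5)),(s,3,(207.5,359.8)),(s,0,(158,347.5))],[.3,.3,0])
C=[(t,3,(288.8,199.7)),(t,2,(338.5,205)),(s,3,(267.6,182.6)),(s,2,(282.1,156)),(s,0,(247.1,176.4))]
fit(.12,.06,.008,C,[.3,-.15,0]); fit(.12,.06,.008,C[:2]+[(t,0,(291.3,176.2))],[.3,-.15,0])
print("pin tip",tri([(t,(281,182.7)),(s,(253.3,173.9))]))
a=atz(t,(289.7,183.6),.048);b=atz(t,(342.9,189.3),.048);tp=atz(t,(281,182.7),.048)
print(a,b,tp,np.arctan2(-(a-b)[0],(a-b)[1]),np.arctan2(-(tp-b)[0],(tp-b)[1]),np.linalg.norm(tp-b))
for n,uv,z in [("solder",(238,260),.036),("wick",(226,131),.011),("pinkL",(248,176),.013),("pinkR",(228,222),.013),("markA",(323,280),.01),("markB",(374,261),.01)]: print(n,atz(t,uv,z))
E
python3 fit.py
```

```text
[ 0.5917  0.2189 -0.0232] [-0.2  0.2 -0.2 -0.4 -0.1  0.   0.6  0.1]
[ 0.5899  0.2186 -0.0149] [ 0.2 -0.6 -0.1  0.2 -0.   0.1]
[ 0.5906  0.2186 -0.017 ] [-0.2  0.4  0.  -0.2  0.1  0.8  0.5  0.9 -0.  -0.6 -0.7  0.2 -0.5  0. ]
[ 0.5589 -0.1973 -0.1594] [-0.2  0.9 -0.2  0.2 -0.2 -1.2 -0.2  0.1 -0.6 -0.1]
[ 0.56   -0.1984 -0.1728] [ 0.1  0.1  0.   0.1 -0.1 -0.2]
pin tip [ 0.57379749 -0.11603023  0.04253439]
[ 0.57047791 -0.13583227  0.048     ] [ 0.54884287 -0.25869471  0.048     ] [ 0.57395226 -0.1156541   0.048     ] -0.17430459374396137 -0.17376981639767602 0.14522774358840848
solder [ 0.40238229 -0.00547403  0.036     ]
wick [0.72672609 0.00964923 0.011     ]
pinkL [ 0.60525132 -0.03893117  0.013     ]
pinkR [0.49497884 0.01478747 0.013     ]
markA [ 0.34677634 -0.19707722  0.01      ]
markB [ 0.38224361 -0.31976734  0.01      ]
```

```bash
python3 - <<'E'
from h import *
import pickle
t,s=pickle.load(open("im0.pkl","rb"))
crop(t,0,150,200,150+84,3,"c5.png")
cv2.imwrite("pics/s2.png",cv2.resize(s["image"][:,:,::-1],None,fx=1.5,fy=1.5))
for uv in [(66,292),(93,292),(66,325),(93,325)]:
  print(uv,atz(t,uv,0),atz(t,uv,.3),atz(t,uv,.6))
w=ctrl.get_image("wrist")
crop(w,0,0,512,384,1,"w1.png")
for uv in [(340,384),(385,384),(385,100),(440,100)]:
  o,v=ray(s,uv);print(uv,o,v/np.linalg.norm(v), atz(s,uv,0)if v[2]<0 else None)
E
```

```text
(66, 292) [0.35787956 0.39582098 0.        ] [0.34547441 0.26414341 0.3       ] [0.33306926 0.13246583 0.6       ]
(93, 292) [0.35391425 0.33367406 0.        ] [0.34267637 0.2202907  0.3       ] [0.33143849 0.10690735 0.6       ]
(66, 325) [0.28493703 0.39216862 0.        ] [0.294004  0.2615662 0.3      ] [0.30307098 0.13096377 0.6       ]
(93, 325) [0.28104367 0.33116812 0.        ] [0.29125673 0.21852244 0.3       ] [0.3014698  0.10587676 0.6       ]
(340, 384) [0.40320807 0.55919432 0.61219626] [-0.11378809 -0.35451444 -0.92810117] [0.32815091 0.32534867 0.        ]
(385, 384) [0.40320807 0.55919432 0.61219626] [-0.21460375 -0.36845474 -0.90453653] [0.25796284 0.30982173 0.        ]
(385, 100) [0.40320807 0.55919432 0.61219626] [-0.13672147 -0.88664599 -0.44177611] [ 0.21374474 -0.66948543  0.        ]
(440, 100) [0.40320807 0.55919432 0.61219626] [-0.26121346 -0.8688155  -0.42062709] [ 0.02302831 -0.70531198  0.        ]
```

View pics/c5.png

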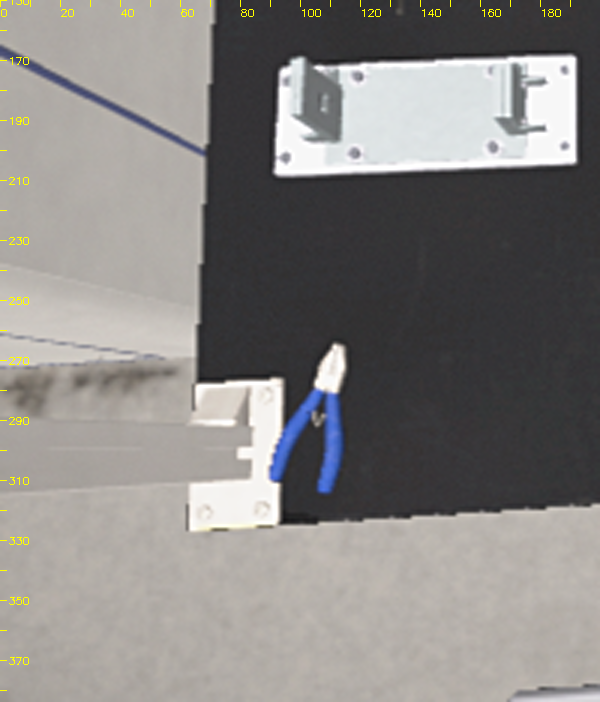

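View pics/s2.png

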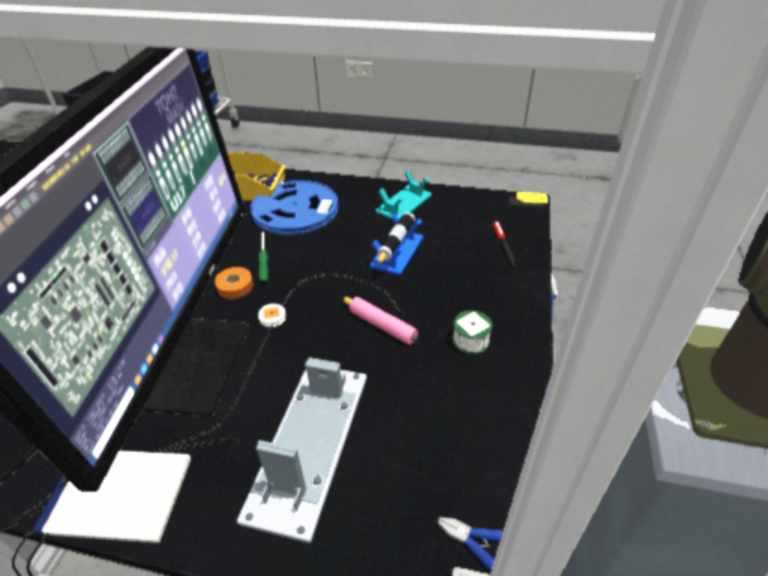

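```bash
python3 - <<'E'
from h import *
import pickle
t,s=pickle.load(open("im0.pkl","rb"))
for uv in [(20,0),(20,28),(330,5),(330,40),(430,25),(430,45)]:
  o,v=ray(s,uv)
  for Y in (.30,.36,.40):
    p=o+v*(Y-o[1])/v[1]; print(uv,Y,np.round(p,3))
q=ctrl.observe()
print(R.from_quat(q["tcp_rot"]).as_matrix().round(3))
E
```

```text
(20, 0) 0.3 [0.656 0.3   0.542]
(20, 0) 0.36 [0.597 0.36  0.558]
(20, 0) 0.4 [0.558 0.4   0.569]
(20, 28) 0.3 [0.668 0.3   0.52 ]
(20, 28) 0.36 [0.606 0.36  0.542]
(20, 28) 0.4 [0.566 0.4   0.556]
(330, 5) 0.3 [0.412 0.3   0.547]
(330, 5) 0.36 [0.41  0.36  0.562]
(330, 5) 0.4 [0.409 0.4   0.572]
(330, 40) 0.3 [0.41  0.3   0.525]
(330, 40) 0.36 [0.408 0.36  0.545]
(330, 40) 0.4 [0.407 0.4   0.559]
(430, 25) 0.3 [0.347 0.3   0.538]
(430, 25) 0.36 [0.36  0.36  0.555]
(430, 25) 0.4 [0.369 0.4   0.566]
(430, 45) 0.3 [0.344 0.3   0.525]
(430, 45) 0.36 [0.357 0.36  0.545]
(430, 45) 0.4 [0.367 0.4   0.559]
[[-0.965  0.263 -0.   ]
 [ 0.263  0.965 -0.001]
 [ 0.    -0.001 -1.   ]]
```

View pics/w1.png

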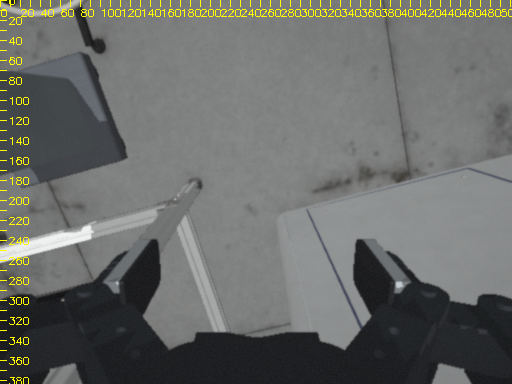

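```bash
python3 -m handwheel '[{"xyz":[0,-0.6,0],"turn":[0,0,0]},{"xyz":[0,-1,0],"turn":[0,0,0]}]' 1 40; python3 -m handwheel '[{"xyz":[0,-0.6,0],"turn":[0,0,0]},{"xyz":[0,-1,0],"turn":[0,0,0]}]';python3 -m handwheel '[{"xyz":[0,-0.6,0],"turn":[0,0,0]},{"xyz":[0,-1,0],"turn":[0,0,0]},{"xyz":[0,-1,0],"turn":[0,0,0]}]'; python3 -c "
from h import *
o=ctrl.observe();print(o['joint_positions'].round(3),o['eef_pos'].round(3),o['wrist_force'].round(1));d=ctrl.get_image('side');crop(d,0,0,512,384,1,'s3.png')"
```

```text
time_s: 0.55
eef_pos: [0.144, 0.5291, 0.2303]
tcp_rot: [0.133, 0.991, -0.001, -0.0]
wrist_force: [-0.2, -1.0, 1.1]
opening: 0.0855
time_s: 0.8
eef_pos: [0.1176, 0.4322, 0.231]
tcp_rot: [0.132, 0.991, -0.0, 0.0]
wrist_force: [0.8, -0.8, 0.7]
opening: 0.0855
time_s: 1.18
eef_pos: [0.0915, 0.3364, 0.2315]
tcp_rot: [0.133, 0.991, 0.001, 0.0]
wrist_force: [0.1, 0.5, 0.2]
opening: 0.0859
[ 1.151 -0.627  2.263  0.     1.502 -0.154] [0.092 0.336 0.232] [0.1 0.5 0.2]
```

View pics/s3.png

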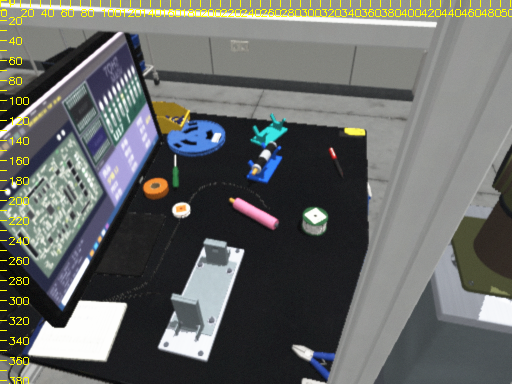

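```bash
python3 -m handwheel '[{"xyz":[-0.44,-0.1,0],"turn":[0,0,0.167]},{"xyz":[-0.87,-0.2,0],"turn":[0,0,0.333]}]'; python3 -m handwheel '[{"xyz":[-0.44,-0.03,0],"turn":[0,0,0.167]},{"xyz":[-0.88,-0.116,0],"turn":[0,0,0.333]}]';python3 -m handwheel '[{"xyz":[-0.44,-0.03,0],"turn":[0,0,0.167]},{"xyz":[-0.88,-0.116,0],"turn":[0,0,0.333]}]';python3 -m handwheel '[{"xyz":[-0.44,-0.03,0],"turn":[0,0,0.167]},{"xyz":[-0.88,-0.116,0],"turn":[0,0,0.333]}]'; python3 -c "
from h import *
o=ctrl.observe();print(o['joint_positions'].round(3),o['eef_pos'].round(3),o['wrist_force'].round(1))"
```

```text
time_s: 1.48
eef_pos: [0.1716, 0.2959, 0.2316]
tcp_rot: [0.261, 0.965, 0.0, 0.0]
wrist_force: [0.1, 1.1, 0.6]
opening: 0.0853
time_s: 1.72
eef_pos: [0.2426, 0.241, 0.2316]
tcp_rot: [0.386, 0.922, 0.0, -0.0]
wrist_force: [0.4, 0.4, -0.1]
opening: 0.0856
time_s: 1.98
eef_pos: [0.2963, 0.1698, 0.2315]
tcp_rot: [0.503, 0.864, -0.0, -0.0]
wrist_force: [1.1, 0.2, -0.0]
opening: 0.0854
time_s: 2.22
eef_pos: [0.3297, 0.0873, 0.2315]
tcp_rot: [0.612, 0.791, -0.0, -0.0]
wrist_force: [1.6, 0.7, -0.3]
opening: 0.0855
[ 0.101 -0.647  2.275  0.     1.514 -0.154] [0.33  0.087 0.231] [ 1.6  0.7 -0.3]
```

```bash
python3 -m handwheel '[{"xyz":[-0.5,0.25,0],"turn":[0,0,0]},{"xyz":[-1,0.5,0],"turn":[0,0,0]}]'; python3 -m handwheel '[{"xyz":[-0.5,0.25,0],"turn":[0,0,0]},{"xyz":[-1,0.5,0],"turn":[0,0,0]}]';python3 -m handwheel '[{"xyz":[-0.5,0.25,0],"turn":[0,0,0]},{"xyz":[-1,0.5,0],"turn":[0,0,0]}]';python3 -m handwheel '[{"xyz":[-0.15,0,0.2],"turn":[0,0,0.2]},{"xyz":[-0.32,0.01,0.5],"turn":[0,0,0.4]},{"xyz":[-0.32,0.01,0.5],"turn":[0,0,0.544]},{"xyz":[-0.32,0.01,0.5],"turn":[0,0,0.544]}]'; python3 -c "
from h import *
import pickle
o=ctrl.observe();print(o['joint_positions'].round(3),o['eef_pos'].round(4),o['wrist_force'].round(1))
w=ctrl.get_image('wrist');t=ctrl.get_image('top');pickle.dump((w,t,o),open('im1.pkl','wb'));crop(w,0,0,512,384,1,'w2.png');crop(t,230,120,160,120,5,'t2.png')
print(w['origin'],w['orientation'])"
```

```text
time_s: 2.48
eef_pos: [0.4042, 0.0029, 0.2316]
tcp_rot: [0.61, 0.792, 0.0, 0.0]
wrist_force: [0.6, -0.0, 0.7]
opening: 0.0855
time_s: 2.72
eef_pos: [0.4784, -0.0812, 0.2309]
tcp_rot: [0.61, 0.792, 0.0, -0.0]
wrist_force: [0.2, 0.4, 0.7]
opening: 0.0856
time_s: 2.98
eef_pos: [0.5523, -0.1651, 0.2303]
tcp_rot: [0.61, 0.792, 0.0, -0.0]
wrist_force: [-0.1, 0.3, 0.3]
opening: 0.0858
time_s: 3.48
eef_pos: [0.5599, -0.1941, 0.1798]
tcp_rot: [0.764, 0.646, -0.0, -0.001]
wrist_force: [-0.6, 0.2, -0.5]
opening: 0.0852
[-0.424  0.037  1.83   0.     1.276 -0.257] [ 0.5599 -0.1941  0.1798] [-0.6  0.2 -0.5]
[ 0.57124666 -0.1288807   0.32133353] [ 0.98763787 -0.08262157 -0.01238163  0.1326341 ]
```

View pics/w2.png

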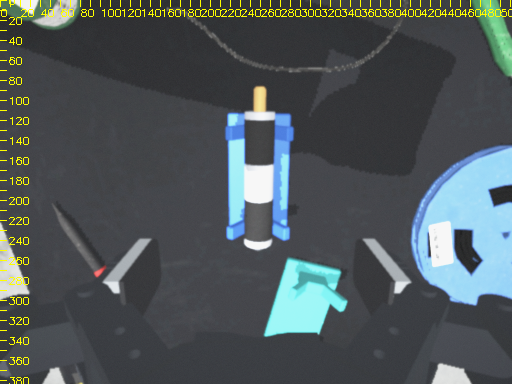

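View pics/t2.png

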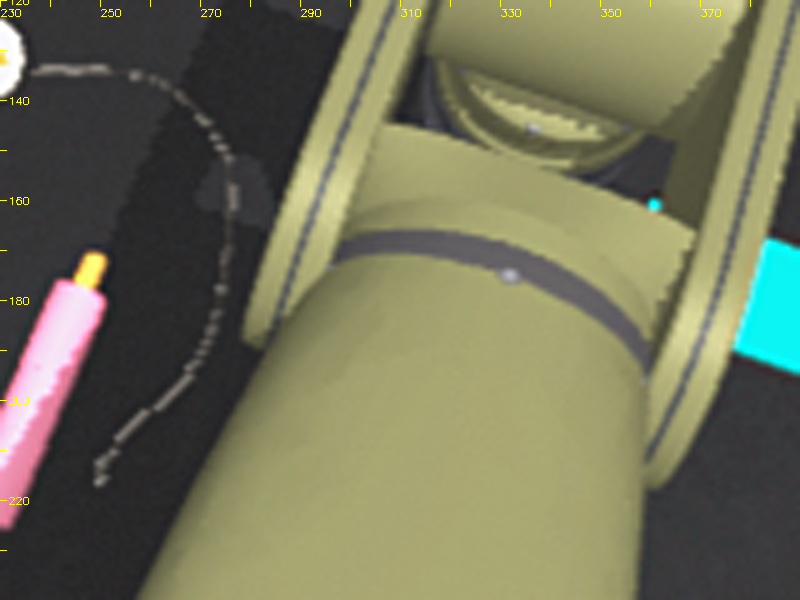

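```bash
python3 - <<'E'
from h import *
import pickle
w,t,o=pickle.load(open('im1.pkl','rb'))
crop(w,200,70,120,190,4,'w2c.png') if 0 else None
im=cv2.resize(w["image"][70:260,200:320,::-1],None,fx=4,fy=3,interpolation=cv2.INTER_CUBIC);cv2.imwrite("pics/w2c.png",im)
P=lambda uv:atz(w,uv,.048)
tip,pe,se=P((260,87)),P((259.5,114)),P((258,246))
print(tip,pe,se)
for a,b in((tip,se),(pe,se)):
    v=a-b;print(np.arctan2(-v[0],v[1]),np.linalg.norm(v))
M=R.from_quat(o['tcp_rot']).as_matrix();print(M.round(3))
c=tip-(tip-se)/np.linalg.norm(tip-se)*.08;print("c",c,"tool delta",M.T@(c-o['eef_pos']))
E
```

```text
[ 0.57510842 -0.11865215  0.048     ] [ 0.5712299  -0.13951156  0.048     ] [ 0.55044519 -0.25604853  0.048     ]
-0.17761262490052324 0.13959240847818238
-0.17649707120851219 0.11837596925160956
[[ 0.166  0.986 -0.002]
 [ 0.986 -0.166  0.001]
 [ 0.001 -0.002 -1.   ]]
c [ 0.560974   -0.19739361  0.048     ] tool delta [-0.00309868  0.00183568  0.13183905]
```

View pics/w2c.png

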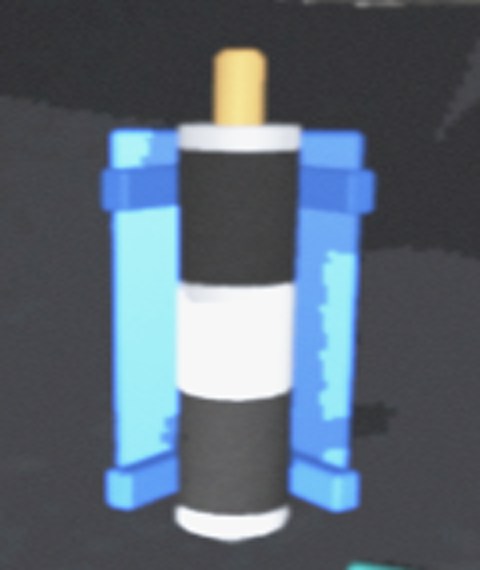

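```bash
python3 -m handwheel '[{"xyz":[-0.2,0.18,0.5],"turn":[0,0,0.013]},{"xyz":[-0.2,0.18,1],"turn":[0,0,0.013]}]'; python3 -m handwheel '[{"xyz":[0,0,0.3],"turn":[0,0,0]},{"xyz":[0,0,0.53],"turn":[0,0,0]},{"xyz":[0,0,0.53],"turn":[0,0,0]}]';python3 -m handwheel '[{"xyz":[0,0,0],"turn":[0,0,0]},{"xyz":[0,0,0],"turn":[0,0,0]},{"xyz":[0,0,0],"turn":[0,0,0]},{"xyz":[0,0,0],"turn":[0,0,0]},{"xyz":[0,0,0],"turn":[0,0,0]}]' 0 60; python3 -c "
from h import *
w=ctrl.get_image('wrist');crop(w,0,0,512,384,1,'w3.png')"
```

```text
time_s: 3.82
eef_pos: [0.576, -0.2181, 0.0822]
tcp_rot: [0.767, 0.642, 0.001, 0.002]
wrist_force: [-0.0, 0.4, -0.3]
opening: 0.0855
time_s: 4.2
eef_pos: [0.5726, -0.2158, 0.0265]
tcp_rot: [0.767, 0.642, -0.001, -0.002]
wrist_force: [0.5, 0.5, 0.0]
opening: 0.0854
time_s: 4.82
eef_pos: [0.5594, -0.2139, 0.0305]
tcp_rot: [0.766, 0.642, -0.012, -0.016]
wrist_force: [-55.8, 10.0, 47.1]
opening: 0.0243
```

View pics/w3.png

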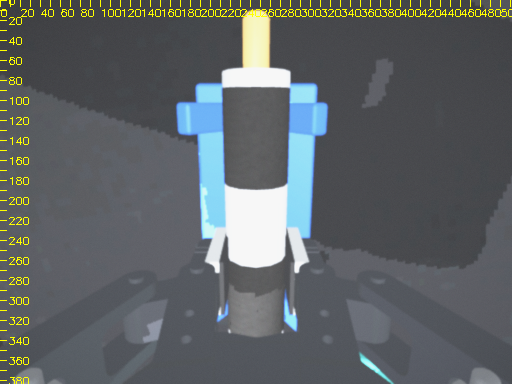

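I wrote those shifts ten times too large (0.2 is 20 mm, not 2 mm). I'll open the gripper, look again and re-centre.

```bash
python3 -m handwheel '[{"xyz":[0,0,0],"turn":[0,0,0]},{"xyz":[0,0,0],"turn":[0,0,0]},{"xyz":[0,0,0],"turn":[0,0,0]},{"xyz":[0,0,0],"turn":[0,0,0]}]' 1 60; python3 -m handwheel '[{"xyz":[0.18,-0.162,-0.5],"turn":[0,0,0]},{"xyz":[0.18,-0.162,-1],"turn":[0,0,0]},{"xyz":[0.18,-0.162,-1],"turn":[0,0,0]}]';python3 -c "
from h import *
import pickle
o=ctrl.observe();print(o['joint_positions'].round(3),o['eef_pos'].round(4),o['wrist_force'].round(1))
w=ctrl.get_image('wrist');s=ctrl.get_image('side');pickle.dump((w,s,o),open('im2.pkl','wb'));crop(w,0,0,512,384,1,'w4.png');crop(s,215,110,90,90,6,'s4.png')"
```

```text
time_s: 5.38
eef_pos: [0.5746, -0.2168, 0.0291]
tcp_rot: [0.767, 0.641, 0.0, 0.001]
wrist_force: [-0.2, 0.1, -1.0]
opening: 0.0853
time_s: 5.75
eef_pos: [0.5647, -0.1972, 0.1345]
tcp_rot: [0.767, 0.641, 0.002, 0.005]
wrist_force: [0.7, -0.7, 0.8]
opening: 0.0855
[-0.426  0.083  1.862  0.     1.185 -0.248] [ 0.5647 -0.1972  0.1345] [ 0.7 -0.7  0.8]
```

View pics/w4.png

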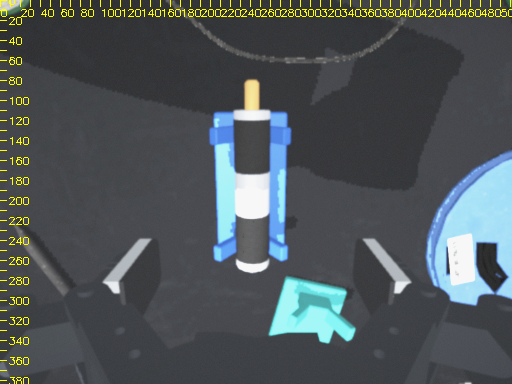

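View pics/s4.png

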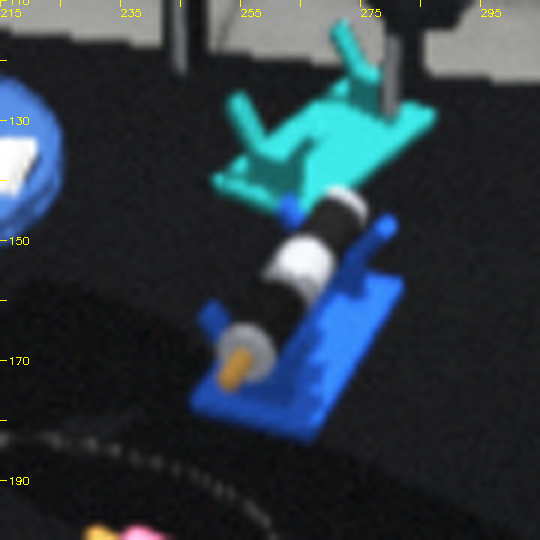

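```bash
python3 - <<'E'
from h import *
import pickle
w,s,o=pickle.load(open('im2.pkl','rb'))
P=lambda uv:atz(w,uv,.048)
tip,se=P((251.5,80)),P((252,266))
M=R.from_quat(o['tcp_rot']).as_matrix();print(M.round(3))
v=tip-se;print(tip,se,np.arctan2(-v[0],v[1]),np.linalg.norm(v))
# sides at middle band, z=.048: columns at row 203
l,r=P((234.5,203)),P((269.5,203));print(l,r,(l+r)/2,np.linalg.norm(l-r))
c=tip-v/np.linalg.norm(v)*.08
o=ctrl.observe();print(o['eef_pos']);M=R.from_quat(o['tcp_rot']).as_matrix()
print("c",c,M.T@(c-o['eef_pos']),M.T@((l+r)/2-o['eef_pos']))
E
```

```text
[[ 0.177  0.984  0.01 ]
 [ 0.984 -0.177 -0.005]
 [-0.003  0.011 -1.   ]]
[ 0.57619428 -0.11865168  0.048     ] [ 0.55160015 -0.25441091  0.048     ] -0.17921625228683943 0.13796897962573246
[ 0.54822804 -0.20121726  0.048     ] [ 0.57367057 -0.2058777   0.048     ] [ 0.56094931 -0.20354748  0.048     ] 0.02586584416162949
[ 0.56155995 -0.19605949  0.12911398]
c [ 0.56193361 -0.19737037  0.048     ] [-0.00118871  0.00046181  0.08111541] [-0.00744245  0.000589    0.08111833]
```

```bash
python3 -m handwheel '[{"xyz":[-0.01,0.005,0.5],"turn":[0,0,0]},{"xyz":[-0.01,0.005,1],"turn":[0,0,0]},{"xyz":[-0.01,0.005,1],"turn":[0,0,0]},{"xyz":[-0.01,0.005,1],"turn":[0,0,0]}]';python3 -m handwheel '[{"xyz":[0,0,0.02],"turn":[0,0,0]},{"xyz":[0,0,0.02],"turn":[0,0,0]},{"xyz":[0,0,0.02],"turn":[0,0,0]},{"xyz":[0,0,0.02],"turn":[0,0,0]},{"xyz":[0,0,0.02],"turn":[0,0,0]}]' 0 60; python3 -c "
from h import *
w=ctrl.get_image('wrist');crop(w,0,0,512,384,1,'w5.png')"
```

```text
time_s: 6.35
eef_pos: [0.5616, -0.1972, 0.0288]
tcp_rot: [0.767, 0.641, -0.0, 0.0]
wrist_force: [0.1, 0.3, 0.3]
opening: 0.0855
time_s: 6.98
eef_pos: [0.5617, -0.1972, 0.0275]
tcp_rot: [0.767, 0.641, 0.0, 0.0]
wrist_force: [-1.5, 1.5, 5.5]
opening: 0.0244
```

View pics/w5.png

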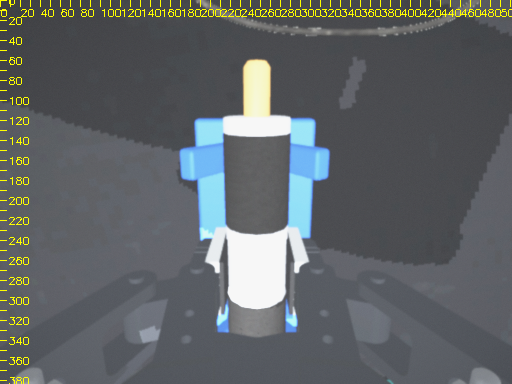

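```bash
python3 -m handwheel '[{"xyz":[0,0,-0.3],"turn":[0,0,0]},{"xyz":[0,0,-0.65],"turn":[0,0,0]},{"xyz":[0,0,-1],"turn":[0,0,0]}]';python3 -m handwheel '[{"xyz":[0,0,-0.4],"turn":[0,0,0]},{"xyz":[0,0,-0.8],"turn":[0,0,0]},{"xyz":[0,0,-0.8],"turn":[0,0,0]}]'; python3 - <<'E'
from h import *
import pickle
t,s=pickle.load(open("im0.pkl","rb"))
a=-.02;ax=np.array([np.cos(a),np.sin(a)]);ay=np.array([-np.sin(a),np.cos(a)]);S=np.array([.591,.2187])
for n,d,uv,z in [("tall rec",t,(108.2,184.2),.06),("short rec",s,(215.3,250.5),.06),("tall base t",t,(113.5,180),.012),("tall base lower",t,(113.3,196.5),.02),
  ("tall top inner corner? s",s,(198,304),.104),("short top inner L",s,(205.5,247),.074),("short top inner R",s,(226,248.5),.074),("short base inner",s,(215,264),.012)]:
    p=atz(d,uv,z);q=p[:2]-S;print(n,p.round(4),"stand x,y",(q@ax).round(4),(q@ay).round(4))
w=ctrl.get_image('wrist');crop(w,0,0,512,384,1,'w6.png');o=ctrl.observe();pickle.dump((w,o),open('im3.pkl','wb'))
E
```

```text
time_s: 7.4
eef_pos: [0.5606, -0.1967, 0.1263]
tcp_rot: [0.767, 0.641, -0.0, -0.001]
wrist_force: [-0.5, 0.4, -1.1]
opening: 0.0242
time_s: 7.78
eef_pos: [0.5632, -0.1979, 0.2104]
tcp_rot: [0.767, 0.641, 0.002, 0.003]
wrist_force: [1.3, -0.7, -1.8]
opening: 0.0239
tall rec [0.5926 0.2843 0.06  ] stand x,y 0.0003 0.0656
short rec [0.587  0.1533 0.06  ] stand x,y -0.0027 -0.0655
tall base t [0.6163 0.2885 0.012 ] stand x,y 0.0239 0.0703
tall base lower [0.5728 0.2853 0.02  ] stand x,y -0.0195 0.0663
tall top inner corner? s [0.5668 0.294  0.104 ] stand x,y -0.0257 0.0748
short top inner L [0.6037 0.1593 0.074 ] stand x,y 0.0139 -0.0591
short top inner R [0.5634 0.1546 0.074 ] stand x,y -0.0263 -0.0646
short base inner [0.5929 0.1518 0.012 ] stand x,y 0.0032 -0.0668
```

View pics/w6.png

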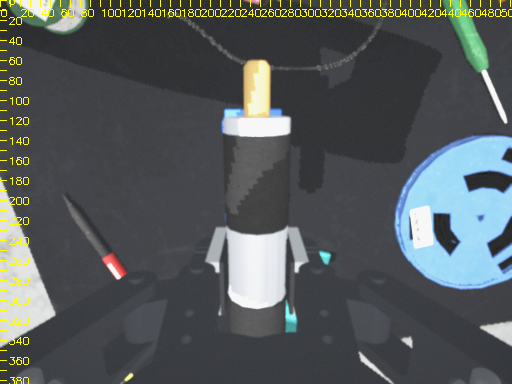

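```bash
python3 -m handwheel '[{"xyz":[0.3,-0.03,0],"turn":[0,0,0]},{"xyz":[0.65,-0.07,0],"turn":[0,0,0]},{"xyz":[1,-0.11,0],"turn":[0,0,0]}]';python3 -m handwheel '[{"xyz":[0.5,-0.05,0],"turn":[0,0,0]},{"xyz":[1,-0.11,0],"turn":[0,0,0]}]';python3 -m handwheel '[{"xyz":[0.5,-0.05,0],"turn":[0,0,0]},{"xyz":[1,-0.11,0],"turn":[0,0,0]}]';python3 -m handwheel '[{"xyz":[0.5,-0.05,0],"turn":[0,0,-0.1]},{"xyz":[0.97,-0.11,0],"turn":[0,0,-0.2]},{"xyz":[0.97,-0.11,0],"turn":[0,0,-0.2]},{"xyz":[0.97,-0.11,0],"turn":[0,0,-0.2]}]'; python3 - <<'E'
from h import *
import pickle
w=ctrl.get_image('wrist');crop(w,0,0,512,384,1,'w7.png');o=ctrl.observe();pickle.dump((w,o),open('im4.pkl','wb'))
print(o['joint_positions'].round(3),o['eef_pos'].round(4),o['wrist_force'].round(1));print(R.from_quat(o['tcp_rot']).as_matrix().round(3))
E
```

```text
time_s: 8.2
eef_pos: [0.5667, -0.0954, 0.2029]
tcp_rot: [0.768, 0.641, -0.001, -0.002]
wrist_force: [-0.3, -0.4, -0.3]
opening: 0.024
time_s: 8.45
eef_pos: [0.5736, 0.0051, 0.203]
tcp_rot: [0.768, 0.641, -0.002, -0.002]
wrist_force: [0.3, -0.5, -1.4]
opening: 0.024
time_s: 8.7
eef_pos: [0.5806, 0.1055, 0.203]
tcp_rot: [0.767, 0.641, -0.002, -0.001]
wrist_force: [-0.4, 0.2, -1.3]
opening: 0.0243
time_s: 9.2
eef_pos: [0.5874, 0.201, 0.2038]
tcp_rot: [0.715, 0.699, -0.002, -0.001]
wrist_force: [-0.8, -0.2, -1.5]
opening: 0.0239
[ 0.242  0.081  1.743 -0.     1.321  0.265] [0.5877 0.2005 0.2044] [ 0.3  0.1 -2.2]
[[ 0.023  1.    -0.003]
 [ 1.    -0.023 -0.001]
 [-0.001 -0.003 -1.   ]]
```

View pics/w7.png

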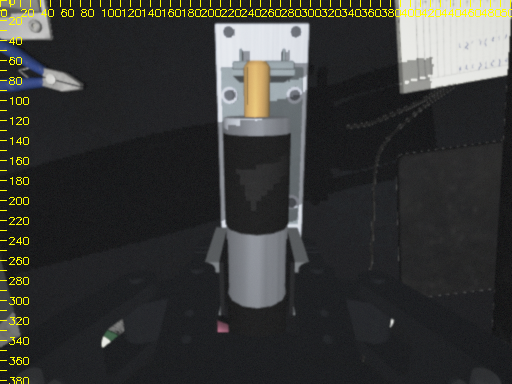

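```bash
python3 - <<'E'
from h import *
import pickle
w,o=pickle.load(open('im4.pkl','rb'))
crop(w,200,10,120,100,6,'w7c.png');
im=cv2.resize(w["image"][110:250,200:320,::-1],None,fx=6,fy=4,interpolation=cv2.INTER_CUBIC);cv2.imwrite("pics/w7d.png",im)
E
```

```text
(no output)
```

View pics/w7c.png

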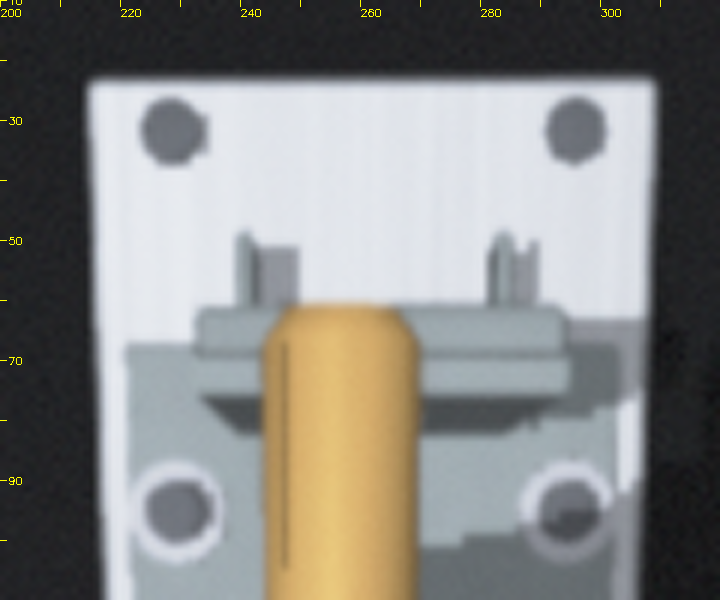

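View pics/w7d.png

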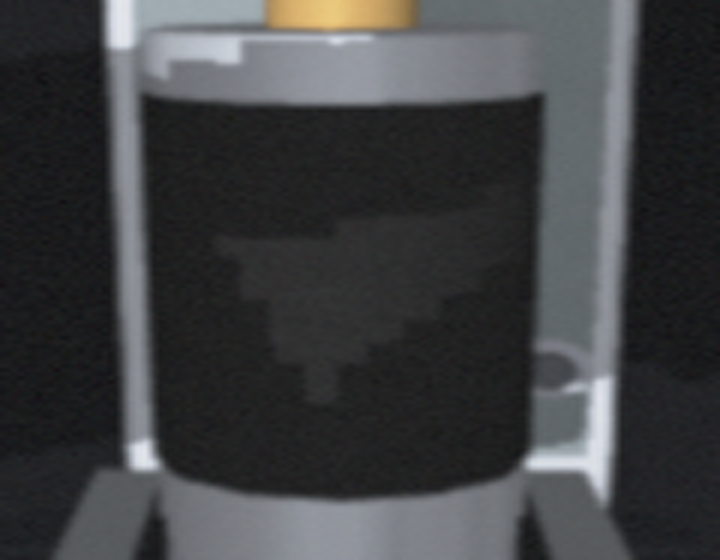

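```bash
python3 - <<'E'
from h import *
import pickle
w,o=pickle.load(open('im4.pkl','rb'))
P=lambda u,v,z:atz(w,(u,v),z)
M=R.from_quat(o['tcp_rot']).as_matrix();T=o['eef_pos'];print(T)
ha=T[2]+.0205
fl,fr=P(214.7,23,.01),P(309.3,23,.01);print("far",fl,fr,np.linalg.norm(fl-fr),(fl+fr)/2, np.arctan2((fr-fl)[1],(fr-fl)[0]))
a,b=P(221.3,226,.01),P(301.4,226,.01);print("near",a,b,np.linalg.norm(a-b),(a+b)/2)
m1=(fl+fr)/2;m2=(a+b)/2;v=m1-m2;print("yaw",np.arctan2(-v[0],v[1]))
c1,c2=P(232.5,69,.104),P(294.5,69,.104);print("cheek top inner",c1,c2,np.linalg.norm(c1-c2),(c1+c2)/2)
c1,c2=P(232.5,61,.104),P(294.2,61,.104);print("cheek top outer",(c1+c2)/2)
print("tip",P((243.5+269.5)/2,61,ha)," base of pin",P(256.7,117,ha+.0)," tube edge",P(223.5,124,ha),P(290.7,124,ha))
print("tool dir tip rel", M.T@(P(256.5,61,ha)-T), M.T@((P(223.5,124,ha)+P(290.7,124,ha))/2-T))
E
```

```text
[0.58772628 0.20048025 0.20440636]
far [0.54998577 0.33835176 0.01      ] [0.63899718 0.33634668 0.01      ] 0.08903398517656702 [0.59449147 0.33734922 0.01      ] -0.02252232641719608
near [0.54585542 0.13367504 0.01      ] [0.63469527 0.13191799 0.01      ] 0.08885722079635783 [0.59027535 0.13279651 0.01      ]
yaw -0.020608529282801994
cheek top inner [0.57188102 0.28890214 0.104     ] [0.61535004 0.28794674 0.104     ] 0.04347951040639239 [0.59361553 0.28842444 0.104     ]
cheek top outer [0.59359436 0.29367226 0.104     ]
tip [0.58909871 0.28059177 0.22490636]  base of pin [0.58876042 0.26157326 0.22490636]  tube edge [0.57657505 0.25933324 0.22490636] [0.60111957 0.25881115 0.22490636]
tool dir tip rel [ 0.08009773 -0.00049672 -0.02059361] [ 0.05857798 -0.0002615  -0.02056877]
```

```bash
python3 -m handwheel '[{"xyz":[-0.03,0.045,0.35],"turn":[0,0,0]},{"xyz":[-0.03,0.045,0.7],"turn":[0,0,0]},{"xyz":[-0.03,0.045,1],"turn":[0,0,0]}]';python3 -m handwheel '[{"xyz":[0,0,0.2],"turn":[0,0,0]},{"xyz":[0,0,0.33],"turn":[0,0,0]},{"xyz":[0,0,0.33],"turn":[0,0,0]},{"xyz":[0,0,0.33],"turn":[0,0,0]}]'; python3 - <<'E'
from h import *
import pickle
w=ctrl.get_image('wrist');crop(w,190,0,130,130,6,'w8.png');s=ctrl.get_image('side');crop(s,130,200,130,160,5,'s8.png');o=ctrl.observe();pickle.dump((w,s,o),open('im5.pkl','wb'))
print(o['eef_pos'].round(4),o['wrist_force'].round(2));print(R.from_quat(o['tcp_rot']).as_matrix().round(3))
E
```

```text
time_s: 9.62
eef_pos: [0.5924, 0.1965, 0.1044]
tcp_rot: [0.716, 0.699, -0.001, -0.0]
wrist_force: [0.2, 0.5, -1.6]
opening: 0.0242
time_s: 10.12
eef_pos: [0.5938, 0.1985, 0.0746]
tcp_rot: [0.715, 0.699, 0.001, 0.001]
wrist_force: [0.1, 0.6, -1.8]
opening: 0.0243
[0.5936 0.1986 0.0746] [-0.24 -1.27 -2.02]
[[ 0.022  1.     0.002]
 [ 1.    -0.022  0.   ]
 [ 0.001  0.002 -1.   ]]
```

View pics/w8.png

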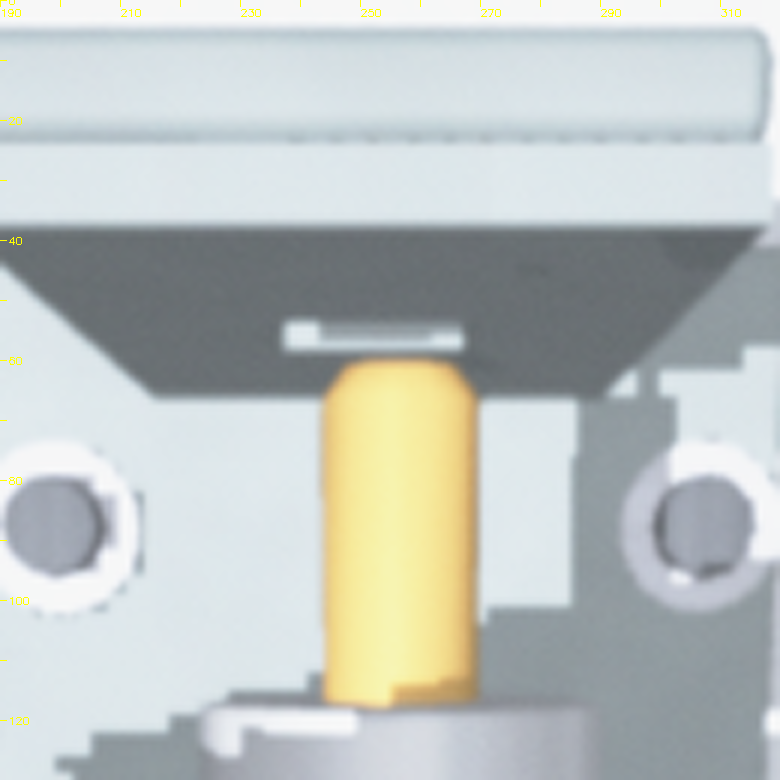

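View pics/s8.png

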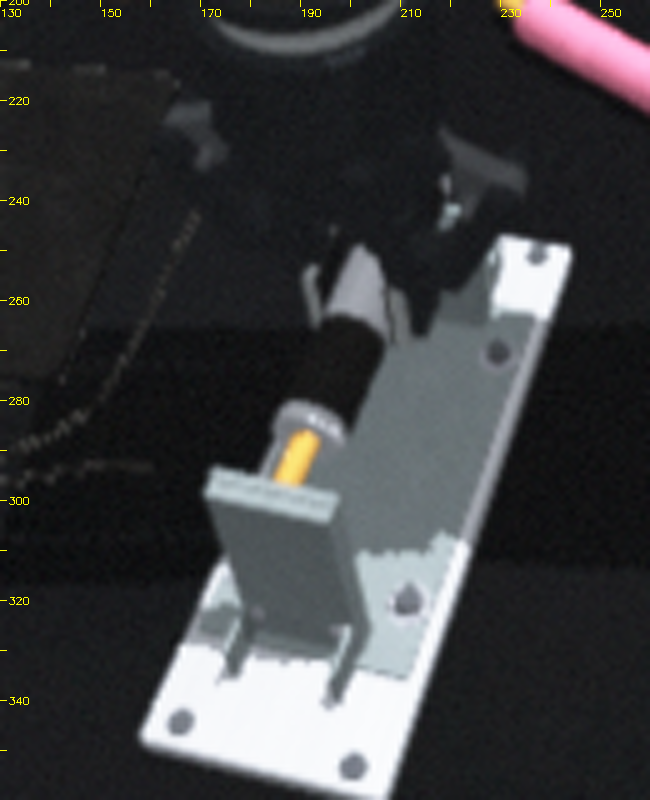

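```bash
python3 - <<'E'
from h import *
import pickle
w,s,o=pickle.load(open('im5.pkl','rb'))
T=o['eef_pos'];M=R.from_quat(o['tcp_rot']).as_matrix();ha=T[2]+.0205
P=lambda u,v,z:atz(w,(u,v),z)
L=lambda p:print(p.round(4),"tool rel",(M.T@(p-T)).round(4))
print(T)
print("rec front lower edge");L(P(237.2,58,.053));L(P(267.2,58,.053));L(P(252.2,58,.053))
print("rec floor lower edge");L(P(252.2,53.5,.053))
print("cheek inner top edge");L(P(317,38,.104));L(P(317,23,.104))
print("pin tip");L(P(256.7,60.5,ha));print("pin base");L(P(256.7,117,ha))
print("face bottom");L(P(215.8,66,.02));L(P(290.8,66,.02))
E
```

```text
[0.59364097 0.19862537 0.07455078]
rec front lower edge
[0.5864 0.2844 0.053 ] tool rel [ 0.0856 -0.0091  0.0216]
[0.6005 0.2841 0.053 ] tool rel [0.0856 0.005  0.0216]
[0.5935 0.2842 0.053 ] tool rel [ 0.0856 -0.002   0.0216]
rec floor lower edge
[0.5935 0.2862 0.053 ] tool rel [ 0.0876 -0.002   0.0216]
cheek inner top edge
[0.6147 0.2837 0.104 ] tool rel [ 0.0855  0.0193 -0.0294]
[0.6146 0.288  0.104 ] tool rel [ 0.0898  0.0191 -0.0294]
pin tip
[0.5954 0.2784 0.0951] tool rel [ 0.0798  0.0001 -0.0205]
pin base
[0.595  0.2591 0.0951] tool rel [ 0.0605  0.0001 -0.0205]
face bottom
[0.5724 0.2844 0.02  ] tool rel [ 0.0853 -0.0232  0.0546]
[0.615  0.2835 0.02  ] tool rel [0.0853 0.0195 0.0546]
```

```bash
python3 -m handwheel '[{"xyz":[0.02,-0.02,0.03],"turn":[0,0,0]},{"xyz":[0.02,-0.02,0.03],"turn":[0,0,0]},{"xyz":[0.02,-0.02,0.03],"turn":[0,0,0]},{"xyz":[0.04,-0.02,0.03],"turn":[0,0,0]}]';python3 -m handwheel '[{"xyz":[0.02,0,0],"turn":[0,0,0]},{"xyz":[0.04,0,0],"turn":[0,0,0]},{"xyz":[0.04,0,0],"turn":[0,0,0]},{"xyz":[0.04,0,0],"turn":[0,0,0]}]';python3 -m handwheel '[{"xyz":[0.02,0,0],"turn":[0,0,0]},{"xyz":[0.04,0,0],"turn":[0,0,0]},{"xyz":[0.04,0,0],"turn":[0,0,0]},{"xyz":[0.04,0,0],"turn":[0,0,0]}]'
```

```text
time_s: 10.72
eef_pos: [0.5914, 0.202, 0.0709]
tcp_rot: [0.715, 0.699, -0.0, 0.001]
wrist_force: [-0.3, -4.1, 3.7]
opening: 0.024
time_s: 11.22
eef_pos: [0.5912, 0.2057, 0.0705]
tcp_rot: [0.715, 0.7, -0.001, 0.001]
wrist_force: [-0.2, -4.7, 4.8]
opening: 0.0242
time_s: 11.72
eef_pos: [0.5913, 0.2095, 0.0703]
tcp_rot: [0.715, 0.699, -0.001, 0.001]
wrist_force: [1.3, -5.9, 3.7]
opening: 0.0241
```

```bash
python3 -m handwheel '[{"xyz":[0,0,-0.03],"turn":[0,0,0]},{"xyz":[0,0,-0.06],"turn":[0,0,0]},{"xyz":[0,0,-0.06],"turn":[0,0,0]},{"xyz":[0,0,-0.06],"turn":[0,0,0]}]'; python3 - <<'E'
from h import *
import pickle
w=ctrl.get_image('wrist');crop(w,190,0,130,130,6,'w9.png');cv2.imwrite('pics/w9f.png',w["image"][:,:,::-1]);o=ctrl.observe();pickle.dump((w,o),open('im6.pkl','wb'))
print(o['eef_pos'].round(4),o['wrist_force'].round(2),o['torque'].round(2));print(R.from_quat(o['tcp_rot']).as_matrix().round(4))
E
```

```text
time_s: 12.22
eef_pos: [0.5893, 0.2092, 0.0735]
tcp_rot: [0.715, 0.699, -0.003, -0.001]
wrist_force: [0.8, -5.1, -4.3]
opening: 0.0239
[0.5893 0.2092 0.0735] [ 0.6  -5.03 -3.03] [-1.   -0.09 -0.08]
[[ 0.0219  0.9998 -0.0046]
 [ 0.9998 -0.0219 -0.0026]
 [-0.0027 -0.0045 -1.    ]]
```

View pics/w9.png

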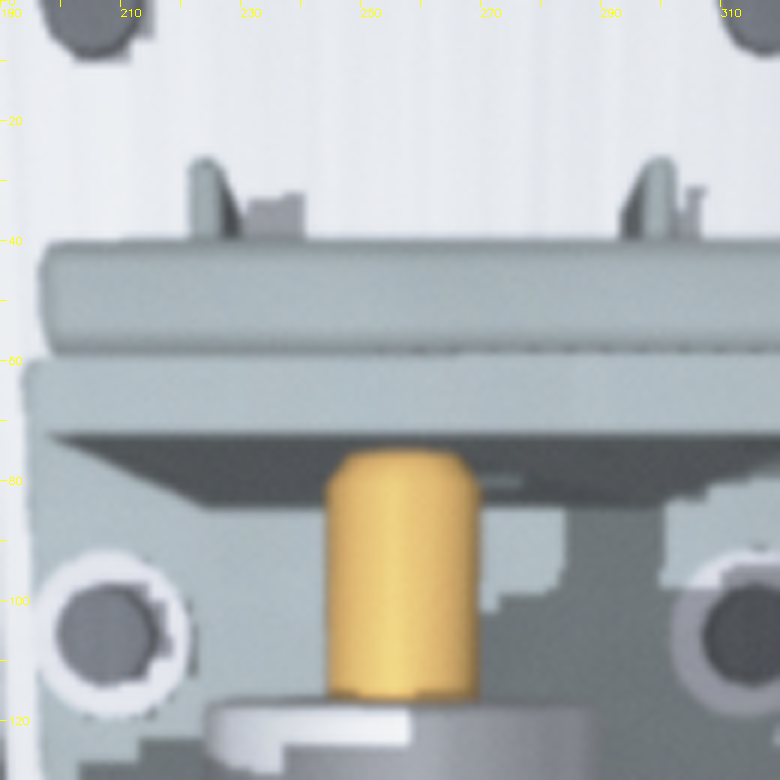

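View pics/w9f.png

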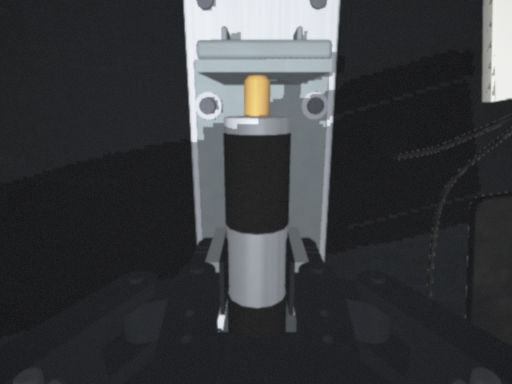

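```bash
python3 -m handwheel '[{"xyz":[0,0,0],"turn":[0,0,0]},{"xyz":[0,0,0],"turn":[0,0,0]},{"xyz":[0,0,0],"turn":[0,0,0]}]';python3 -m handwheel '[{"xyz":[0.02,0,0],"turn":[0,0,0]},{"xyz":[0.04,0,0],"turn":[0,0,0]},{"xyz":[0.04,0,0],"turn":[0,0,0]},{"xyz":[0.04,0,0],"turn":[0,0,0]}]'; python3 - <<'E'
from h import *
import pickle
w=ctrl.get_image('wrist');crop(w,190,0,130,130,6,'w10.png');o=ctrl.observe();pickle.dump((w,o),open('im7.pkl','wb'))
print(o['eef_pos'].round(4),o['wrist_force'].round(2),o['torque'].round(2));print(R.from_quat(o['tcp_rot']).as_matrix().round(4))
E
```

```text
time_s: 12.65
eef_pos: [0.5893, 0.2092, 0.0735]
tcp_rot: [0.715, 0.699, -0.003, -0.001]
wrist_force: [1.8, -5.7, -4.3]
opening: 0.0242
time_s: 13.15
eef_pos: [0.5894, 0.2128, 0.0734]
tcp_rot: [0.715, 0.699, -0.003, -0.0]
wrist_force: [1.1, -6.4, -4.8]
opening: 0.0239
[0.5894 0.2128 0.0734] [-0.28 -6.38 -3.47] [-1.19 -0.2  -0.14]
[[ 0.0218  0.9998 -0.0048]
 [ 0.9998 -0.0218 -0.0034]
 [-0.0035 -0.0047 -1.    ]]
```

View pics/w10.png

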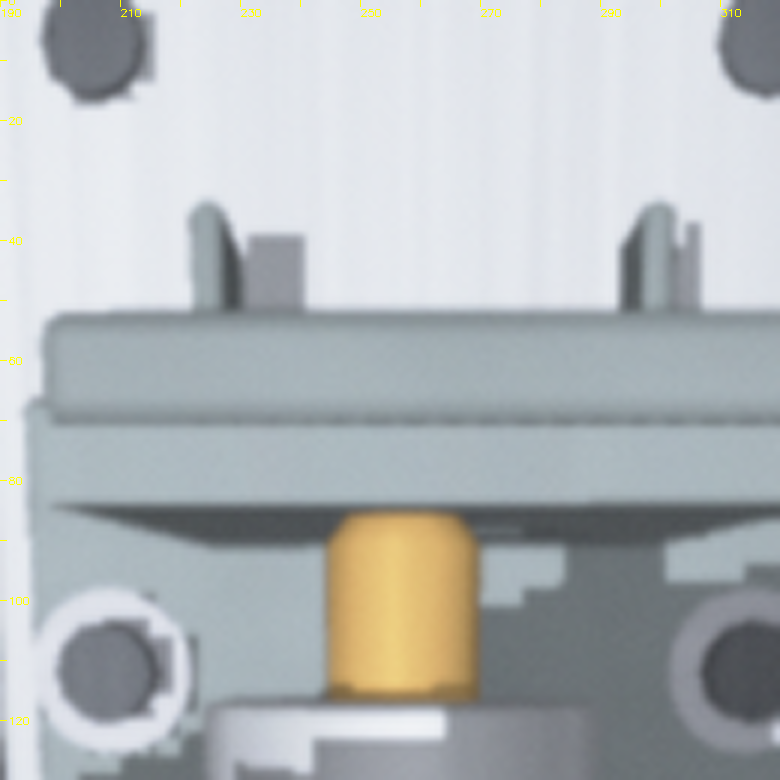

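```bash
python3 - <<'E'
from h import *
import pickle
w,o=pickle.load(open('im7.pkl','rb'))
T=o['eef_pos'];M=R.from_quat(o['tcp_rot']).as_matrix()
o_,v=0,0
for n,uv in [("rec right",(276.7,87.5)),("face bot L",(225,91)),("face bot R",(300.8,91))]:
    oo,v=ray(w,uv);p=oo+v*(.2842-oo[1])/v[1];print(n,p.round(4),(M.T@(p-T)).round(4))
for h in (.016,.0205): 
    p=atz(w,(257.2,86),T[2]+h);print("pin tip",p.round(4),(M.T@(p-T)).round(4))
E
```

```text
rec right [0.5993 0.2842 0.0728] [0.0716 0.0083 0.0003]
face bot L [0.5741 0.2842 0.0375] [ 0.0712 -0.0167  0.0358]
face bot R [ 0.619   0.2842 -0.0034] [0.0723 0.0283 0.0764]
pin tip [0.5912 0.2843 0.0894] [ 0.0715  0.0001 -0.0163]
pin tip [0.5912 0.2842 0.0939] [ 0.0714  0.0001 -0.0208]
```

```bash
python3 -m handwheel '[{"xyz":[0.02,0.023,0],"turn":[0,0,0]},{"xyz":[0.04,0.023,0],"turn":[0,0,0]},{"xyz":[0.05,0.023,0],"turn":[0,0,0]},{"xyz":[0.05,0.023,0],"turn":[0,0,0]},{"xyz":[0.05,0.023,0],"turn":[0,0,0]}]'; python3 - <<'E'
from h import *
o=ctrl.observe()
print(o['eef_pos'].round(4),o['wrist_force'].round(2),o['torque'].round(2));print(R.from_quat(o['tcp_rot']).as_matrix().round(4))
E
```

```text
time_s: 13.82
eef_pos: [0.5903, 0.2172, 0.0727]
tcp_rot: [0.714, 0.7, -0.005, -0.001]
wrist_force: [-3.3, -7.6, -2.8]
opening: 0.0244
[0.5903 0.2172 0.0727] [-3.34 -7.65 -2.83] [-1.38  0.55  0.2 ]
[[ 0.0208  0.9997 -0.0087]
 [ 0.9998 -0.0209 -0.0049]
 [-0.0051 -0.0086 -1.    ]]
```

```bash
python3 -m handwheel '[{"xyz":[0.01,0.005,0],"turn":[0,0,0]},{"xyz":[0.01,0.005,0.01],"turn":[0,0,0]},{"xyz":[0.01,0.005,0.03],"turn":[0,0,0]},{"xyz":[0.01,0.005,0.05],"turn":[0,0,0]},{"xyz":[0.01,0.005,0.05],"turn":[0,0,0]}]'; python3 - <<'E'
from h import *
import pickle
o=ctrl.observe()
w=ctrl.get_image('wrist');crop(w,190,0,130,130,6,'w11.png');pickle.dump((w,o),open('im8.pkl','wb'))
print(o['eef_pos'].round(4),o['wrist_force'].round(2),o['torque'].round(2));print(R.from_quat(o['tcp_rot']).as_matrix().round(4))
E
```

```text
time_s: 14.45
eef_pos: [0.5917, 0.2185, 0.0693]
tcp_rot: [0.714, 0.7, -0.004, -0.001]
wrist_force: [-4.6, -8.4, 1.7]
opening: 0.024
[0.5917 0.2185 0.0693] [-4.64 -8.44  1.69] [-1.1   0.65  0.23]
[[ 0.0209  0.9998 -0.0068]
 [ 0.9998 -0.021  -0.0039]
 [-0.004  -0.0067 -1.    ]]
```

View pics/w11.png

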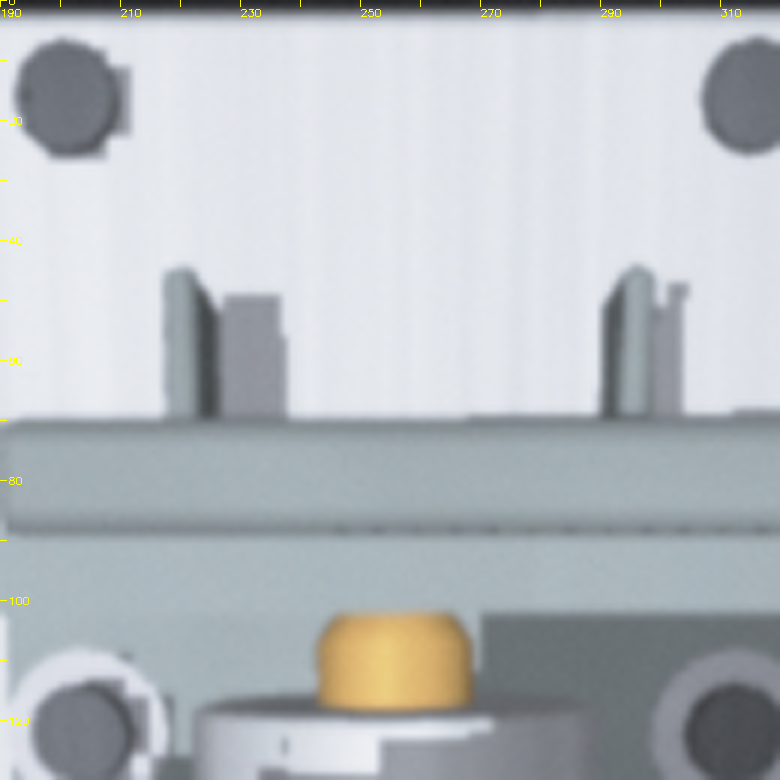

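```bash
python3 -m handwheel '[{"xyz":[0,0,0.02],"turn":[0,0,0]},{"xyz":[0,0,0.04],"turn":[0,0,0]},{"xyz":[0,0,0.04],"turn":[0,0,0]}]';python3 -m handwheel '[{"xyz":[0,0,0.02],"turn":[0,0,0]},{"xyz":[0,0,0.04],"turn":[0,0,0]},{"xyz":[0,0,0.04],"turn":[0,0,0]}]'
```

```text
time_s: 14.88
eef_pos: [0.5929, 0.2187, 0.0662]
tcp_rot: [0.715, 0.699, -0.002, -0.0]
wrist_force: [-2.6, -8.7, 2.9]
opening: 0.0241
time_s: 15.25
eef_pos: [0.5936, 0.2188, 0.0628]
tcp_rot: [0.715, 0.699, -0.002, 0.0]
wrist_force: [-1.5, -8.7, 4.2]
opening: 0.0242
```

```bash
python3 -m handwheel '[{"xyz":[0,0,0.02],"turn":[0,0,0]},{"xyz":[0,-0.01,0.04],"turn":[0,0,0]},{"xyz":[0,-0.02,0.04],"turn":[0,0,0]}]';python3 -m handwheel '[{"xyz":[0,0,0.02],"turn":[0,0,0]},{"xyz":[0,0,0.04],"turn":[0,0,0]},{"xyz":[0,0,0.04],"turn":[0,0,0]}]'
```

```text
time_s: 15.62
eef_pos: [0.593, 0.2189, 0.0594]
tcp_rot: [0.715, 0.699, -0.0, 0.001]
wrist_force: [2.9, -9.2, 2.5]
opening: 0.0239
time_s: 16.0
eef_pos: [0.5926, 0.2189, 0.0553]
tcp_rot: [0.715, 0.699, -0.001, 0.001]
wrist_force: [0.5, -9.4, 4.5]
opening: 0.0243
```

```bash
python3 -m handwheel '[{"xyz":[-0.005,-0.01,0.02],"turn":[0,0,0]},{"xyz":[-0.005,-0.01,0.04],"turn":[0,0,0]},{"xyz":[-0.005,-0.01,0.06],"turn":[0,0,0]},{"xyz":[-0.005,-0.01,0.06],"turn":[0,0,0]}]';python3 -m handwheel '[{"xyz":[0,0,0.01],"turn":[0,0,0]},{"xyz":[0,0,0.02],"turn":[0,0,0]},{"xyz":[0,0,0.02],"turn":[0,0,0]}]'
```

```text
time_s: 16.5
eef_pos: [0.5911, 0.2184, 0.0488]
tcp_rot: [0.715, 0.699, -0.001, 0.001]
wrist_force: [1.2, -9.0, 1.9]
opening: 0.0237
time_s: 16.88
eef_pos: [0.5909, 0.2186, 0.0465]
tcp_rot: [0.715, 0.699, -0.001, 0.0]
wrist_force: [1.6, -6.8, 1.8]
opening: 0.024
```

```bash
python3 -m handwheel '[{"xyz":[0,0,0.01],"turn":[0,0,0]},{"xyz":[0,0,0.01],"turn":[0,0,0]}]'; python3 - <<'E'
from h import *
import pickle
o=ctrl.observe()
w=ctrl.get_image('wrist');crop(w,190,20,130,130,6,'w12.png');s=ctrl.get_image('side');crop(s,130,200,130,160,5,'s12.png');pickle.dump((w,o),open('im9.pkl','wb'))
print(o['eef_pos'].round(4),o['wrist_force'].round(2),o['torque'].round(2));print(R.from_quat(o['tcp_rot']).as_matrix().round(4))
E
```

```text
time_s: 17.12
eef_pos: [0.591, 0.2188, 0.0458]
tcp_rot: [0.715, 0.699, -0.001, 0.0]
wrist_force: [-0.8, -6.1, 1.9]
opening: 0.0242
[0.591  0.2188 0.0458] [-0.76 -6.13  1.88] [-0.81 -0.09 -0.  ]
[[ 0.0222  0.9998 -0.001 ]
 [ 0.9998 -0.0222 -0.0016]
 [-0.0017 -0.001  -1.    ]]
```

View pics/w12.png

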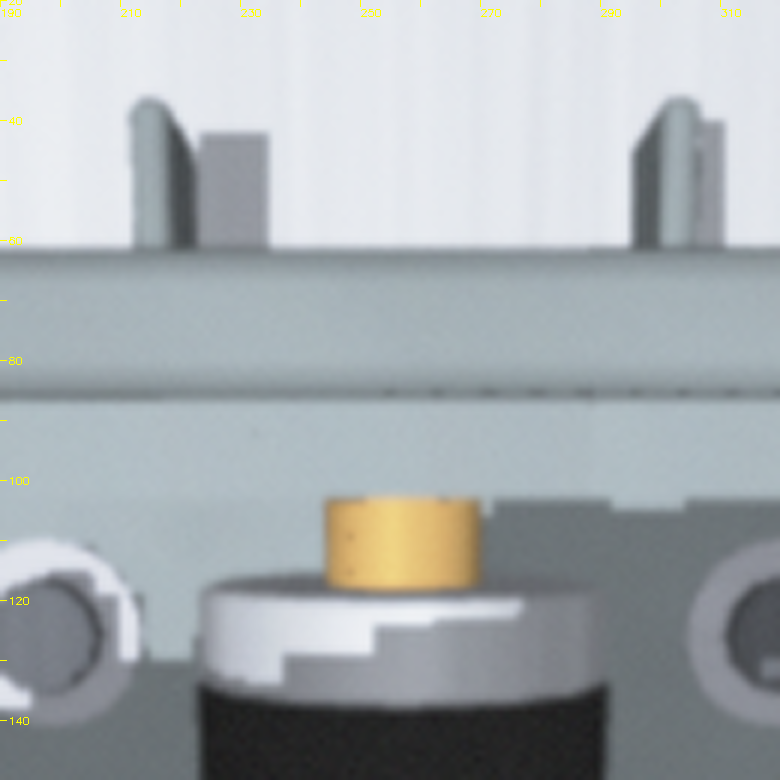

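View pics/s12.png

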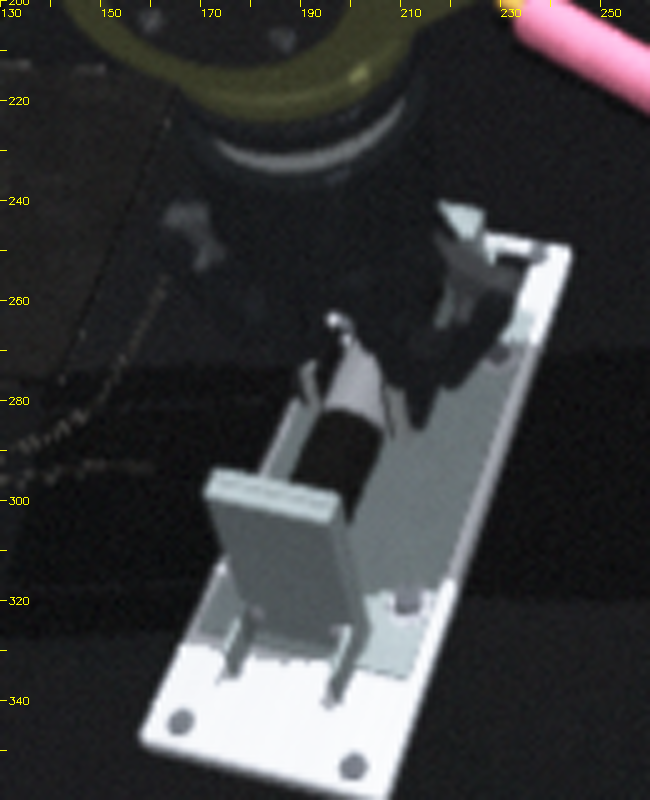

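```bash
python3 -m handwheel '[{"xyz":[0,0.003,0.01],"turn":[0,0,0]},{"xyz":[-0.01,0.003,0.01],"turn":[0,0,0]},{"xyz":[-0.02,0.003,0.01],"turn":[0,0,0]},{"xyz":[-0.02,0.003,0.01],"turn":[0,0,0]}]';python3 -m handwheel '[{"xyz":[-0.01,0,0],"turn":[0,0,0]},{"xyz":[-0.02,0,0],"turn":[0,0,0]},{"xyz":[-0.02,0,0],"turn":[0,0,0]}]';python3 -m handwheel '[{"xyz":[-0.01,0,0],"turn":[0,0,0]},{"xyz":[-0.01,0,0],"turn":[0,0,0]}]'
```

```text
time_s: 17.73
eef_pos: [0.5911, 0.217, 0.0449]
tcp_rot: [0.715, 0.699, -0.001, -0.0]
wrist_force: [-0.4, -5.7, 2.1]
opening: 0.0241
time_s: 18.1
eef_pos: [0.591, 0.2151, 0.0448]
tcp_rot: [0.715, 0.699, -0.001, -0.0]
wrist_force: [0.3, -5.4, 2.7]
opening: 0.0241
time_s: 18.35
eef_pos: [0.591, 0.2142, 0.0448]
tcp_rot: [0.715, 0.699, -0.001, -0.0]
wrist_force: [0.4, -4.8, 1.8]
opening: 0.0244
```

```bash
python3 -m handwheel '[{"xyz":[-0.01,0,0],"turn":[0,0,0]},{"xyz":[-0.02,0,0],"turn":[0,0,0]},{"xyz":[-0.02,0,0],"turn":[0,0,0]}]';python3 -m handwheel '[{"xyz":[-0.01,0,0],"turn":[0,0,0]},{"xyz":[-0.015,0,0],"turn":[0,0,0]},{"xyz":[-0.015,0,0],"turn":[0,0,0]}]'; python3 - <<'E'
from h import *
w=ctrl.get_image('wrist');crop(w,190,20,130,130,6,'w13.png')
E
```

```text
time_s: 18.73
eef_pos: [0.591, 0.2126, 0.0449]
tcp_rot: [0.715, 0.699, -0.0, -0.0]
wrist_force: [0.5, -4.2, 2.2]
opening: 0.0241
time_s: 19.1
eef_pos: [0.5911, 0.2114, 0.0451]
tcp_rot: [0.715, 0.699, -0.0, -0.0]
wrist_force: [-0.9, -4.1, 2.0]
opening: 0.0246
```

View pics/w13.png

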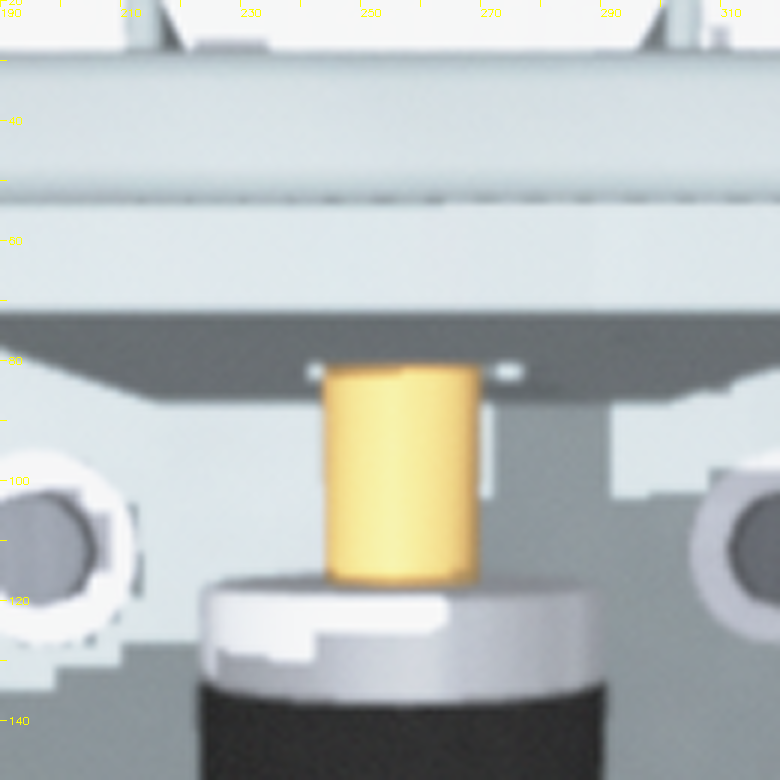

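```bash
python3 -m handwheel '[{"xyz":[-0.005,0.004,-0.005],"turn":[0,0,0]},{"xyz":[-0.01,0.004,-0.01],"turn":[0,0,0]},{"xyz":[-0.01,0.004,-0.01],"turn":[0,0,0]}]';python3 -m handwheel '[{"xyz":[-0.01,0,0],"turn":[0,0,0]},{"xyz":[-0.01,0,0],"turn":[0,0,0]},{"xyz":[-0.01,0,0],"turn":[0,0,0]}]'
```

```text
time_s: 19.52
eef_pos: [0.5912, 0.2104, 0.0459]
tcp_rot: [0.715, 0.7, -0.0, -0.0]
wrist_force: [-1.4, -4.8, 0.4]
opening: 0.0241
time_s: 19.9
eef_pos: [0.5912, 0.2102, 0.046]
tcp_rot: [0.715, 0.699, 0.0, -0.001]
wrist_force: [-1.8, 2.0, -3.4]
opening: 0.0238
```

```bash
python3 -m handwheel '[{"xyz":[0.005,0,0.01],"turn":[0,0,0]},{"xyz":[0.005,0,0.01],"turn":[0,0,0]}]';python3 -m handwheel '[{"xyz":[0,0,0],"turn":[0,0,0]},{"xyz":[0,0,0],"turn":[0,0,0]},{"xyz":[0,0,0],"turn":[0,0,0]},{"xyz":[0,0,0],"turn":[0,0,0]},{"xyz":[0,0,0],"turn":[0,0,0]}]' 1 20; python3 - <<'E'
from h import *
w=ctrl.get_image('wrist');cv2.imwrite('pics/w14.png',w["image"][:,:,::-1])
E
```

```text
time_s: 20.15
eef_pos: [0.5916, 0.2101, 0.0456]
tcp_rot: [0.715, 0.699, 0.0, -0.0]
wrist_force: [-2.6, 0.8, 0.5]
opening: 0.0239
time_s: 20.78
eef_pos: [0.5918, 0.2099, 0.0454]
tcp_rot: [0.715, 0.699, 0.0, 0.0]
wrist_force: [1.2, 0.2, 0.5]
opening: 0.0855
```

View pics/w14.png

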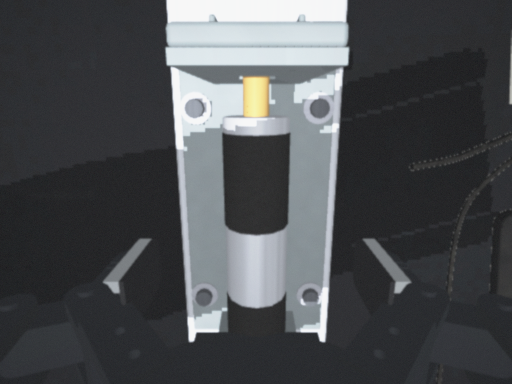

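```bash
python3 -m handwheel '[{"xyz":[0,0,-0.2],"turn":[0,0,0]},{"xyz":[0,0,-0.5],"turn":[0,0,0]},{"xyz":[0,0,-1],"turn":[0,0,0]}]';python3 -m handwheel '[{"xyz":[-0.4,-0.4,-0.3],"turn":[0,0,0]},{"xyz":[-0.8,-0.8,-0.5],"turn":[0,0,0]},{"xyz":[-1,-1,-0.5],"turn":[0,0,0]}]';python3 -m handwheel '[{"xyz":[-0.5,-0.5,0],"turn":[0,0,0]},{"xyz":[-1,-1,0],"turn":[0,0,0]},{"xyz":[-1,-1,0],"turn":[0,0,0]}]'; python3 - <<'E'
from h import *
import pickle
t=ctrl.get_image('top');s=ctrl.get_image('side');pickle.dump((t,s),open('im10.pkl','wb'));crop(t,80,155,130,65,6,"t15.png");crop(s,150,230,110,130,5,"s15.png")
E
```

```text
time_s: 21.2
eef_pos: [0.5906, 0.2096, 0.1457]
tcp_rot: [0.715, 0.699, -0.001, -0.001]
wrist_force: [-0.2, 0.0, -0.2]
opening: 0.0855
time_s: 21.58
eef_pos: [0.4895, 0.1111, 0.1994]
tcp_rot: [0.715, 0.699, 0.002, 0.002]
wrist_force: [0.3, 0.1, 0.3]
opening: 0.0852
time_s: 21.95
eef_pos: [0.3859, 0.013, 0.1964]
tcp_rot: [0.715, 0.699, 0.001, 0.001]
wrist_force: [0.9, 0.1, 0.0]
opening: 0.0855
```

View pics/t15.png

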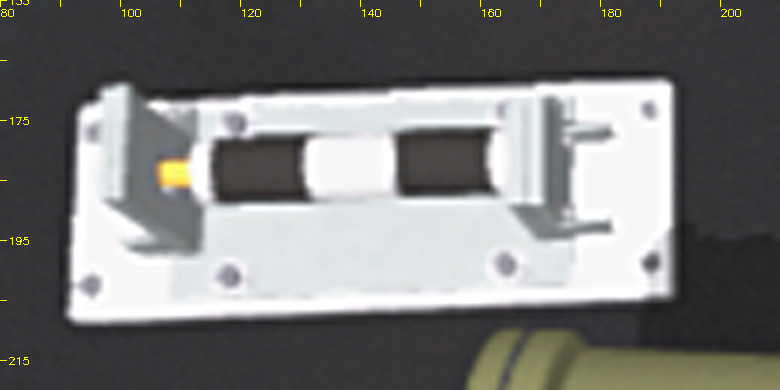

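View pics/s15.png

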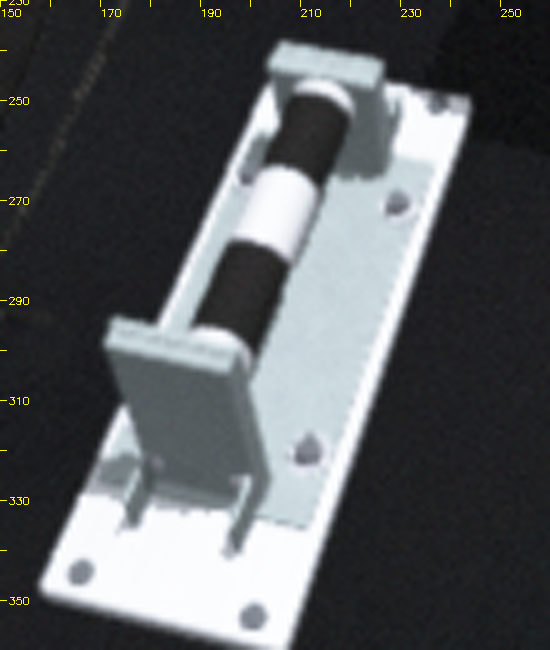

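```bash
python3 -c "
from h import *
print(ctrl.hand_in()); print(ctrl.observe()['time_s'])"
```

```text
the job is handed in; nothing more can be done
None
the job is handed in; nothing more can be done
```

I mounted the roller between the cheeks and handed the job in after about 22 s. `hand_in` gave no verdict, so my confidence rests on the checks below.

**What I did:** I took the roller from the blue cradle and pressed its pin about 14 mm against the tall cheek. I then lowered it until the pin dropped into its recess, and moved it back until the tube met the short cheek. Then I let go.

**Last checks:**
- **Pin home:** the push force dropped from 9 N to 6–7 N at recess height, and the wrist image showed the pin tip inside the recess.
- **Stub home:** the tube met the short cheek where the geometry predicted, which is only possible with the stub in its recess.
- **After release:** the roller stayed put. The top and side pictures show it straight and level in both recesses, with the robot clear of it.
- **Not measured:** I did not compute the final height, tilt or pin depth as numbers. I expect the pin to be in about 2 mm and the axis to be up to 2 mm below the recess line.
- **Stand forces:** wrist readings stayed around 10 N or less while touching the stand.
- **Bystanders:** I never moved toward the solder spool, braid spool or marker, but I took no final measurement of where they are.

**What went wrong on the way:**
- **First grasp:** I typed a shift ten times too large, so the gripper closed about 20 mm off. The wrist force reached about 74 N against its 120 N limit. I reopened and the roller was still in the cradle.
- **Before the press:** the roller briefly rested on the short cheek's top with about 6 N, because it hung about 4 mm lower in the grip than I had assumed. I raised it and carried on.

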